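Gather the blanks under the lid, then uncover the case

ROBOT

A 6-joint arm with a two-finger parallel gripper is mounted at the origin on a cart in front of the work surface, level with it; the furniture and walls round the work are solid. World frame = base frame: x ahead of the robot, y to its left, z up, the work surface at z = 0. Lengths are in mm, angles in degrees, forces in N, time in s.
With the tool pointing down it reaches from about 350 to 850 mm from the base axis. Payload 8.1 kg.
Tool frame: the origin (TCP) lies midway between the tips of the shut fingers; the grasp point (between the pads) lies grip_depth behind it (grip_depth is the distance from the TCP to the grasp point, in mm); z points along the fingers, y is the line along which they close (so a half turn about z gives the same grasp; the last joint's range is limited). The gripper opens to 85 mm and grips with 20 to 120 N. Pads are 22 mm wide; open, the fingers measure 114 mm over their backs; the gripper's body (76 mm by 85 mm) begins 54 mm behind the grasp point. The pads swing forward as they close: fully open they stand 13 mm farther back than shut.
Start: joints at [-71.585, 7.471, 85.268, -0, 87.261, -4.893], TCP at [237.423, -551.031, 191.392] pointing down, gripper open.
Joint ranges: [-169.43, 169.43], [-51.17, 129.36], [1.28, 143.12], [-76.62, 256.62], [0, 156.53], [-152.29, 152.29]. Speed limits (degrees/s): [136.94, 136.94, 159.86, 180, 180, 180].

INTERFACE

Orientations are given as [roll, pitch, yaw] about the fixed x, y, z axes, in that order (R = Rz(yaw) Ry(pitch) Rx(roll)).
In Python, from bench import sense, snapshot, hand_in, grip_depth gives the robot as it stands. The module is installed in compiled form; this text tells all that it offers.
- The arm moves only by the tool apply_moves, never from a script. Its argument "series" is text: rows parted by semicolons, each of 5 numbers parted by spaces: the shift along the tool's x, y, z each as a share of 0.3 m, from -1 to 1, then the turn about the tool's z as a share of 2 rad, from -1 to 1, then the gripper's target within -1 to 1 (shut at 1, half-way at 0, fully open at -1). In form: tx ty tz twist gripper; .... A call has 1 to 5 rows; each row shifts and turns the commanded pose from where the row before left it, along the tool's axes as they then stand; what a row does not reach is not made up. A row lasts 1/12 s, in which the tool goes at most 41.7 mm and 7.16 degrees, less where a joint would pass 70% of its speed; a pose out of reach is approached as far as the arm can. A call with a number of a shift or a turn outside -1 to 1 is refused whole. A call with a gripper value outside its range is refused whole. The fingers move at their own pace and stop on an object; "squeeze" is the grip in N (left out, the last holds). Time passes only in rows, so rows that do not move let the fingers close. It gives the time, the measured TCP pose, the force, the opening and the grip force at its end, in the units of the state.
- sense(): the state, without advancing time (a new reading comes with each control period).
- snapshot(name): name is "scene" or "top"; returns a dict with "frame" (400x640x3 uint8, blue, green, red), "depth" (400x640 float32, mm along the optical axis (not along the pixel's ray), 0 where there is no reading), "intrinsics" (3x3 intrinsics, pixels), "dist" ([k1, k2, p1, p2, k3] as OpenCV has them; the pictures are not rectified), "extrinsics" (4x4, takes a point from camera to world coordinates). Camera axes: x right, y down, z forward; pixel columns grow to the right and rows downward; lengths in mm; the calibration is good to about 2 mm. A picture is of the moment at which its call begins.
- hand_in(): hands the job in; it is judged then, once.
The state is a dict: "time": time; "joint_pos": joint angles; "qd": joint speeds; "joint_efforts": joint torques, N m; "tool_pos": TCP position; "tcp_rot": TCP orientation; "ft_force": force on the tool from outside, world axes, zero at the start; "wrist_torque": the same for the moment, N m; "finger_gap": finger opening in mm; "grip_force": force on a finger pad.
Only numpy, scipy, OpenCV 4.12 (cv2) and the standard library are available. Lean on these libraries where they do the work, as an engineer would, in place of code of your own. Each camera call takes 0.05 s, during which the arm holds its last target. There are 200 camera calls.

TASK

Pick up the long grey metal case, the one with the pouring lip, by its sides, and tip it lip end down with its loose lid still on until all the brass blanks inside have slid to the lip end. Set the case flat on the bench again, then lift the lid off by its bar and lay it flat, right way up, on the bench beside the case. The blanks stay gathered in the case, and the short closed case is left where it is.

Things in the scene. Friction and masses are not known exactly. Their poses are not given: they have to be found in the camera images.
- case: grey metal case, 120 (x) x 60 (y) x 28 mm high (z up), 0.18 to 0.29 kg, loose; origin at the centre of its underside. A pouring lip 24 mm wide juts 12 mm from its -x end, 19 to 25 mm up; this end faces roughly towards the robot. Floor 3 mm thick, 106 x 46 mm inside. Lid on a ledge 22 mm up, inside the rim. Plain long sides: grip across the 60 mm at mid length, lid on
- lip_end (a point): point on the case's inside floor at the foot of the inner end wall under the pouring lip (53 mm from the case's centre along its -x)
- lid: clear plastic lid 110 (x) x 50 x 4 mm, 50 g, lying along the long case on its ledge, held only by its weight, with 1.5 mm play all round; origin at the centre of its underside. On it a black bar handle 34 (x) x 12 (y) x 18 mm high; lid on, the bar's top is 44 mm above the bench, the case's rim 28 mm
- lid_grip (a point): centre of the lid's black bar handle, 14 mm above the lid's underside; grip across its 12 mm width (y)
- blank0: brass disc blank, 14 mm in diameter, 7 mm high, 10 g, loose on the floor of the long case; origin at the centre of its underside; starts between the middle and the end away from the lip. The blanks begin to slide when the case is tipped 13 to 20 degrees; a tip of about 30 degrees gathers them within a second or two
- blank1: second brass disc blank, like blank0
- blank2: third brass disc blank, like blank0
- short_case: bystander: closed grey metal case 80 x 60 x 28 mm (x, y, z) without a lip, its clear lid with a round black knob (top 44 mm up) stuck fast, loose on the bench; origin at the centre of its underside

How it is judged:
By the outcome, as a careful person would: the job done as asked, in the order asked, and still so for the second after the job is handed in, with the robot touching nothing.
It also fails if it takes over 58 s, if anything falls off the work surface, if the arm or the gripper's body presses on something with over 40 N, if the wrist force passes 120 N, or if a joint passes its speed limit or range.

## Working session

There is one attempt and no reset: what is moved stays moved. The work goes in short steps, Python scripts to look and compute and a tool call to move; the robot and the scene stay as the last step left them, time stands still between calls to the robot, and variables do not carry over. Pictures are saved under pics/ and viewed, at most 14 in all, crops included, and the job is handed in when it is done.

Besides the shell and the picture viewer there is one more tool, called after "Emit:" as name(argument=value, ...), one argument or row to a line, values as JSON. apply_moves: Moves the arm, as the interface text tells. Its arguments: {"type":"object","properties":{"series":{"type":"string"},"squeeze":{"type":"number"}},"required":["series"]}

```bash
mkdir -p pics
python3 - <<'E'
from bench import *
import cv2,numpy as np
print(sense(),grip_depth)
for n in("scene","top"):
    s=snapshot(n); cv2.imwrite(f"pics/{n}0.png",s["frame"]); np.savez(f"{n}0.npz",**s)
    print(n,s["intrinsics"].tolist(),s["dist"],np.round(s["extrinsics"],3).tolist())
E
```

```text
{'time': 0.0, 'joint_pos': array([-7.15852294e+01,  7.51711802e+00,  8.53309902e+01, -1.76441373e-03,
        8.72590821e+01, -4.89330874e+00]), 'qd': array([ 0.05065515,  0.01494309,  0.06252641,  0.0057196 ,  0.05827969,
       -0.04054107]), 'joint_efforts': array([-4.23030560e-04, -5.69397461e+01, -5.00561428e+01, -4.51461146e-04,
        1.49237219e-02,  2.33765485e-05]), 'tool_pos': array([ 237.21343116, -550.43612581,  190.30712822]), 'tcp_rot': array([-1.79893050e+02, -7.38757328e-03,  2.33081585e+01]), 'ft_force': array([-0.34397515, -0.89960749, -0.68601812]), 'wrist_torque': array([-0.01100764, -0.01828178,  0.00762688]), 'grip_force': 0.0, 'finger_gap': 85.14324245844094} 18.700000000000003
scene [[500.6011268395353, 0.0, 310.62302072854794], [0.0, 500.6011268395353, 205.37288751693058], [0.0, 0.0, 1.0]] [-0.02908034  0.          0.          0.          0.        ] [[-0.817, -0.376, 0.438, 247.779], [-0.577, 0.504, -0.643, 523.644], [0.02, -0.778, -0.629, 592.974], [0.0, 0.0, 0.0, 1.0]]
top [[429.0741133343721, 0.0, 318.30684775841456], [0.0, 429.0741133343721, 201.39827360652782], [0.0, 0.0, 1.0]] [-0.03823419  0.          0.          0.          0.        ] [[0.059, -0.971, 0.233, 429.548], [-0.998, -0.059, 0.008, -3.831], [0.005, -0.233, -0.973, 872.798], [0.0, 0.0, 0.0, 1.0]]
```

View pics/scene0.png

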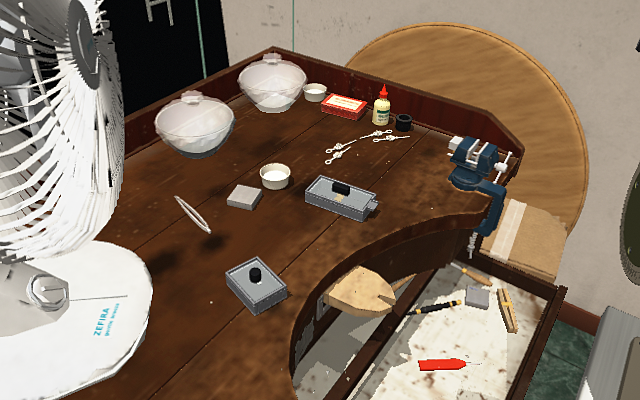

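View pics/top0.png

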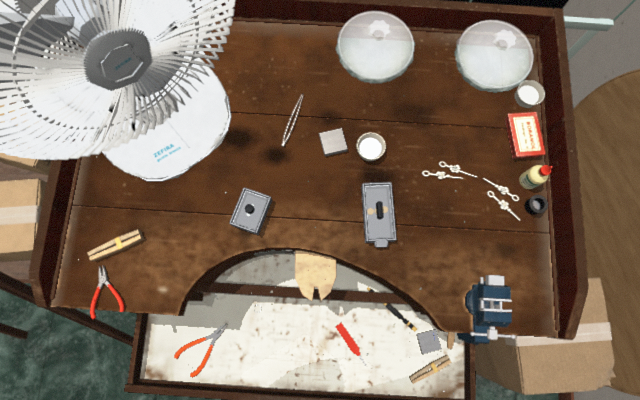

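```bash
cat > h.py <<'E'
import cv2,numpy as np
def cloud(s):
    d=s["depth"];v,u=np.mgrid[0:400,0:640]
    p=cv2.undistortPoints(np.stack([u,v],-1).reshape(-1,1,2).astype(np.float32),s["intrinsics"],s["dist"]).reshape(400,640,2)
    c=np.dstack([p[...,0]*d,p[...,1]*d,d]);E=s["extrinsics"]
    w=c@E[:3,:3].T+E[:3,3]; w[d==0]=np.nan
    return w
E
python3 - <<'E'
from h import *
for n in("scene","top"):
    s=np.load(n+"0.npz");w=cloud(s);
    boxes={"scene":dict(long=(300,170,385,225),short=(220,250,295,320),block=(222,180,265,212),cup=(255,160,295,192)),"top":dict(long=(352,172,405,255),short=(222,180,280,240),block=(315,122,350,158),cup=(352,128,390,162))}[n]
    for k,(a,b,c,d) in boxes.items():
        q=w[b:d,a:c].reshape(-1,3);q=q[~np.isnan(q[:,0])]
        t=q[(q[:,2]>(22 if k in("long","short") else 6))&(q[:,2]<33)]
        r=cv2.minAreaRect(t[:,:2].astype(np.float32))
        print(n,k,len(t),np.round(r[0],1),np.round(r[1],1),round(r[2],1),"z pct",np.round(np.percentile(q[:,2],[5,25,50,75,90,99]),1))
        m=q[q[:,2]>38]
        if len(m)>3: print("  high",len(m),m.mean(0).round(1),cv2.minAreaRect(m[:,:2].astype(np.float32)))
s=np.load("top0.npz");w=cloud(s)
# bench edge near the case: heights along column 380 and 372
for u in(330,360,380,400): print(u,[(v,w[v,u].round().tolist()) for v in range(238,285,6)])
E
```

```text
scene long 1318 [ 614.7 -119.7] [132.1  65.1] 5.8 z pct [-1.   0.3  1.8 25.5 27.6 43.6]
  high 107 [ 618.7 -116.7   42.7] ((619.9559936523438, -117.39276885986328), (33.306053161621094, 12.86168098449707), 5.491994380950928)
scene short 1571 [606.5 141.5] [61.3 81.5] 73.9 z pct [-0.9  0.4  1.7 26.  27.9 44.3]
  high 109 [605.6 142.9  43.6] ((606.1210327148438, 142.0573272705078), (16.932971954345703, 18.279449462890625), 23.207984924316406)
scene block 585 [774.9 -34.2] [52.  85.7] 17.2 z pct [-0.8  0.6  2.3 15.8 17.1 18.4]
scene cup 630 [755.2 -88.7] [59.3 85.3] 28.3 z pct [-0.7  0.7  5.6 16.  23.7 27.8]
top long 1498 [ 615.4 -120.6] [130.1  60.9] 6.0 z pct [-3.6 -1.7  0.3 24.2 26.2 42.1]
  high 98 [ 619.  -119.6   42.1] ((619.5386962890625, -119.73625946044922), (31.158676147460938, 11.776674270629883), 4.8696441650390625)
top short 1021 [606.7 140.5] [60.5 80.7] 73.9 z pct [-3.7 -1.8 -0.1 23.8 26.1 42.4]
  high 64 [606.2 140.   42.5] ((606.2645874023438, 140.17465209960938), (16.00544548034668, 16.713178634643555), 28.40673065185547)
top block 547 [769.7 -19.8] [51.5 50.1] 17.5 z 
[... 390 characters left out ...]
, (244, [554.0, -87.0, -2.0]), (250, [542.0, -87.0, -2.0]), (256, [529.0, -88.0, 1.0]), (262, [517.0, -88.0, -1.0]), (268, [507.0, -90.0, -15.0]), (274, [512.0, -114.0, -260.0]), (280, [497.0, -115.0, -260.0])]
380 [(238, [565.0, -124.0, 26.0]), (244, [553.0, -125.0, 20.0]), (250, [544.0, -128.0, -2.0]), (256, [532.0, -128.0, -0.0]), (262, [520.0, -129.0, -2.0]), (268, [508.0, -129.0, -0.0]), (274, [496.0, -130.0, -4.0]), (280, [489.0, -143.0, -90.0])]
400 [(238, [571.0, -168.0, -0.0]), (244, [559.0, -169.0, -1.0]), (250, [547.0, -169.0, -1.0]), (256, [535.0, -170.0, -3.0]), (262, [522.0, -169.0, -1.0]), (268, [510.0, -170.0, -2.0]), (274, [498.0, -170.0, -1.0]), (280, [486.0, -170.0, 0.0])]
```

Run:
```python
from h import *
for n in("top","scene"):
    w=cloud(np.load(n+"0.npz"))
    m=(w[...,0]>200)&(w[...,0]<600)&(w[...,1]>-600)&(w[...,1]<-200)&(w[...,2]>20)&(w[...,2]<500)
    q=w[m];print(n,len(q),q.max(0) if len(q) else "",np.percentile(q,[2,98],axis=0).round())
    t=q[q[:,2]>100]; print(np.percentile(t,[2,98],axis=0).round() if len(t) else "")
d=np.array([420.9,435.4]);a=np.radians(5.6)
print(d@[np.cos(a),np.sin(a)],d@[np.sin(a),-np.cos(a)])
```

```text
top 4371 [ 599.96739994 -293.93038255   90.80683843] [[ 393. -507.   22.]
 [ 593. -304.   88.]]

scene 4045 [ 599.95911618 -292.63301164  262.09551431] [[ 391. -506.   21.]
 [ 593. -303.   90.]]
[[ 259. -593.  244.]
 [ 267. -585.  262.]]
461.37880720748643 -392.24936744346326
```

Emit:
apply_moves(
  series="0 0 0 0.0515 -1; 0 0 0 0.0515 -1; 0 0 0 0.0515 -1; 0.096 -0.0816 0 0 -1; 0.096 -0.0816 0 0 -1",
  squeeze=20,
)

```text
time: 0.52
tool_pos: [289.1, -496.7, 190.5]
tcp_rot: [-179.9, 0.0, 5.4]
ft_force: [1.2, -0.1, -0.2]
finger_gap: 85.4
grip_force: 0.0
```

Emit:
apply_moves(
  series="0.096 -0.0816 0 0 -1; 0.096 -0.0816 0 0 -1; 0.096 -0.0816 0 0 -1; 0.096 -0.0816 0 0 -1; 0.096 -0.0816 0 0 -1",
)

```text
time: 0.93
tool_pos: [422.1, -359.1, 191.0]
tcp_rot: [-180.0, 0.0, 5.6]
ft_force: [0.4, -0.0, 0.1]
finger_gap: 85.4
grip_force: 0.0
```

Emit:
apply_moves(
  series="0.096 -0.0816 0 0 -1; 0.096 -0.0816 0 0 -1; 0.096 -0.0816 0 0 -1; 0.096 -0.0816 0 0 -1; 0.096 -0.0816 0 0 -1",
)

```text
time: 1.35
tool_pos: [553.5, -223.2, 191.0]
tcp_rot: [-180.0, 0.0, 5.6]
ft_force: [0.1, -1.0, 0.5]
finger_gap: 85.5
grip_force: 0.0
```

Emit:
apply_moves(
  series="0.096 -0.0816 0 0 -1; 0.096 -0.0816 0 0 -1; 0.096 -0.0816 0 0 -1; 0.096 -0.0816 0 0 -1; 0 0 0 0 -1",
)

```text
time: 1.77
tool_pos: [660.6, -110.1, 189.6]
tcp_rot: [-179.8, 0.0, 5.9]
ft_force: [0.8, -0.0, -0.6]
finger_gap: 85.5
grip_force: 0.0
```

Emit:
apply_moves(
  series="0 0 0.12 0 -1; 0 0 0.12 0 -1; 0 0 0.12 0 -1; 0 0 0 0 -1; 0 0 0 0 -1",
)

```text
time: 2.18
tool_pos: [655.0, -115.5, 80.3]
tcp_rot: [-179.9, 0.4, 5.6]
ft_force: [0.4, 0.3, 0.3]
finger_gap: 85.4
grip_force: 0.0
```

Run:
```python
from bench import *
from h import *
s=snapshot("top");cv2.imwrite("pics/t1.png",cv2.resize(s["frame"][120:280,260:500],None,fx=3,fy=3));t=sense();print(t["tool_pos"],t["tcp_rot"])
```

```text
[ 657.4148906  -116.22177139   83.73354467] [-1.79973104e+02  7.06427203e-02  5.59858609e+00]
```

View pics/t1.png

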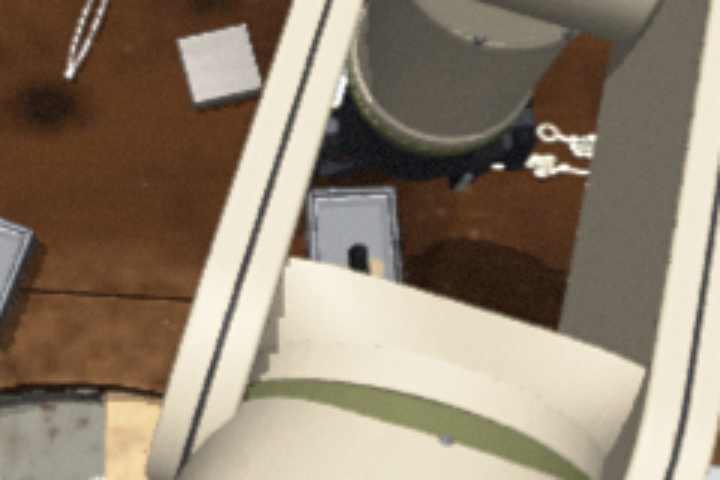

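The view is mostly hidden by the arm, but the long case (crop 350,230) lies square under the gripper. The settled pose fits, so I go down and close.

Emit:
apply_moves(
  series="0 0 0.12 0 -1; 0 0 0.12 0 -1; 0 0 0.02 0 -1; 0 0 0.015 0 -1; 0 0 0 0 -1",
)

```text
time: 2.65
tool_pos: [658.9, -116.6, 2.9]
tcp_rot: [180.0, -0.1, 5.6]
ft_force: [-0.1, 0.0, -0.0]
finger_gap: 85.4
grip_force: 0.0
```

Emit:
apply_moves(
  series="0 0 0 0 1; 0 0 0 0 1; 0 0 0 0 1; 0 0 0 0 1; 0 0 0 0 1",
  squeeze=20,
)

```text
time: 3.07
tool_pos: [658.4, -116.3, 1.9]
tcp_rot: [180.0, -0.1, 5.6]
ft_force: [-0.4, -0.2, 0.2]
finger_gap: 25.9
grip_force: 0.0
```

Emit:
apply_moves(
  series="0 0 0 0 1; 0 0 0 0 1; 0 0 0 0 1; 0 0 0 0 1; 0 0 0 0 1",
)

```text
time: 3.48
tool_pos: [657.7, -116.2, 0.8]
tcp_rot: [-180.0, 0.0, 5.6]
ft_force: [-0.9, 0.7, -0.8]
finger_gap: -0.2
grip_force: 0.0
```

Run:
```python
from bench import *
from h import *
s=snapshot("scene");cv2.imwrite("pics/s2.png",cv2.resize(s["frame"][100:300,220:460],None,fx=3,fy=3));np.savez("s2.npz",**s)
print(sense())
```

```text
{'time': 3.5333, 'joint_pos': array([-1.44159884e+01,  2.65382209e+01,  8.29632861e+01,  1.17764400e-03,
        7.05055189e+01,  6.99786188e+01]), 'qd': array([-0.00178239, -0.02061231, -0.05145612, -0.05765279, -0.01331839,
       -0.02937207]), 'joint_efforts': array([ 2.82877663e-03, -6.91601586e+01, -4.56454432e+01,  3.56890550e-04,
        3.60958758e-03, -3.54786323e-05]), 'tool_pos': array([ 657.73160298, -116.19982392,    0.80172844]), 'tcp_rot': array([-1.79996552e+02,  6.22119799e-03,  5.60499995e+00]), 'ft_force': array([ 0.43147503, -0.50435299, -0.83989824]), 'wrist_torque': array([-0.00985237, -0.01647831, -0.00790523]), 'grip_force': 0.0, 'finger_gap': 0.0739843450305486}
```

View pics/s2.png

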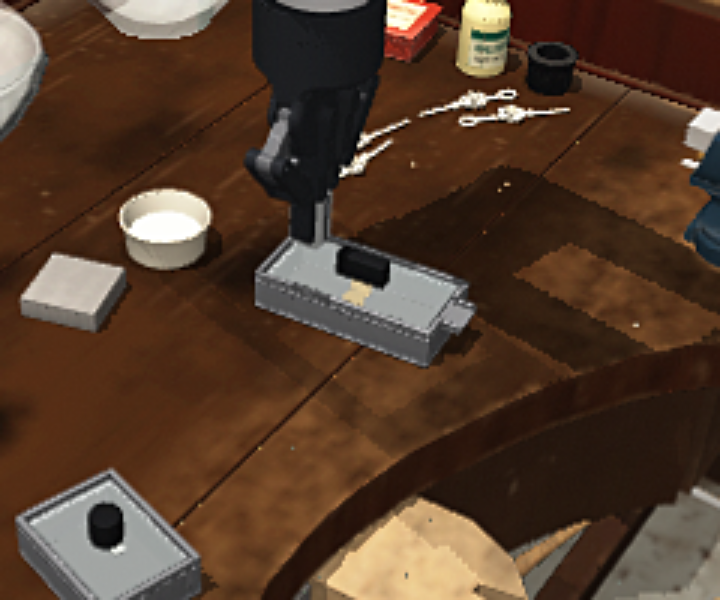

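Run:
```python
from h import *
s=np.load("s2.npz");E=np.linalg.inv(s["extrinsics"])
def pr(p): 
    return cv2.projectPoints(np.array([p],float),cv2.Rodrigues(E[:3,:3])[0],E[:3,3],s["intrinsics"],s["dist"])[0].ravel().round()
for p in [(657.7,-116.2,1),(657.7,-116.2,26),(657.7,-116,60),(657.7,-150,26),(680,-114,28),(620.5,-119.3,44)]:
    q=pr(p);print(p,q,(q-[220,100])*3)
w=cloud(s)
for c in [(315,225),(320,235),(300,225),(360,262),(300,262),(345,280),(250,290),(440,300),(310,150)]:
    u,v=c[0]//3+220,c[1]//3+100; print(c,w[v,u].round())
```

```text
(657.7, -116.2, 1) [322. 197.] [306. 291.]
(657.7, -116.2, 26) [323. 186.] [309. 258.]
(657.7, -116, 60) [323. 172.] [309. 216.]
(657.7, -150, 26) [332. 178.] [336. 234.]
(680, -114, 28) [312. 182.] [276. 246.]
(620.5, -119.3, 44) [341. 185.] [363. 255.]
(315, 225) [ 650. -110.   59.]
(320, 235) [ 647. -110.   54.]
(300, 225) [ 655. -101.   62.]
(360, 262) [ 620. -116.   42.]
(300, 262) [ 661. -113.   25.]
(345, 280) [ 627. -112.   27.]
(250, 290) [689. -97.   0.]
(440, 300) [ 569. -127.   29.]
(310, 150) [647. -95. 123.]
```

Run:
```python
from h import *
s=np.load("s2.npz");w=cloud(s)
for v in range(166,190,2):
    print(v,[tuple(int(x) for x in w[v,u]) for u in range(314,334,3)])
```

```text
166 [(657, -84, 90), (651, -85, 92), (642, -80, 98), (641, -89, 93), (646, -106, 82), (648, -120, 74), (700, -215, 0)]
168 [(725, -185, 1), (662, -101, 74), (644, -84, 91), (644, -93, 86), (649, -111, 74), (647, -118, 71), (697, -210, 0)]
170 [(723, -182, 0), (662, -102, 69), (657, -103, 71), (649, -102, 75), (649, -111, 70), (647, -118, 66), (693, -205, 0)]
172 [(719, -176, 0), (663, -103, 64), (656, -102, 67), (650, -103, 69), (647, -110, 66), (648, -120, 60), (689, -198, 0)]
174 [(714, -169, 0), (659, -98, 63), (656, -103, 62), (650, -103, 64), (648, -110, 62), (646, -117, 58), (684, -191, 0)]
176 [(710, -164, 0), (662, -102, 56), (657, -105, 56), (651, -105, 59), (649, -112, 55), (648, -121, 51), (679, -184, 1)]
178 [(705, -157, 1), (661, -101, 52), (656, -103, 53), (649, -103, 56), (647, -110, 53), (647, -120, 47), (676, -178, 1)]
180 [(702, -153, 0), (666, -108, 41), (657, -106, 46), (648, -102, 52), (647, -110, 48), (659, -140, 25), (653, -141, 28)]
182 [(677, -116, 27), (675, -122, 24), (669, -124, 26), (652, -109, 42), (646, -110, 44), (654, -132, 28), (651, -139, 25)]
184 [(677, -116, 23), (670, -115, 26), (666, -120, 24), (662, -124, 24), (656, -125, 26), (653, -131, 24), (635, -112, 43)]
186 [(672, -109, 24), (667, -110, 25), (660, -111, 28), (658, -118, 25), (652, -120, 26), (648, -124, 25), (635, -114, 37)]
188 [(666, -100, 27), (663, -105, 25), (659, -109, 25), (652, -109, 28), (649, -115, 26), (644, -117, 27), (634, -112, 34)]
```

Run:
```python
from bench import *
from h import *
s=snapshot("top");w=cloud(s);np.savez("t2.npz",**s)
cv2.imwrite("pics/t2.png",cv2.resize(s["frame"][150:260,310:450],None,fx=5,fy=5))
```

```text
(no output)
```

View pics/t2.png

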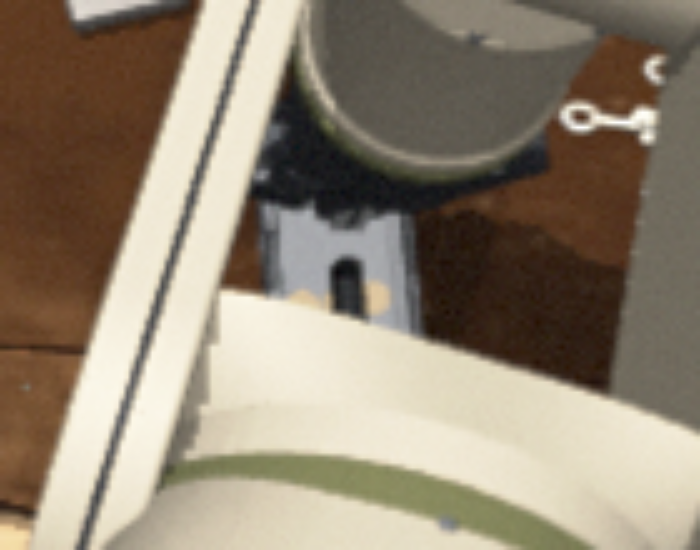

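The top view shows the shut fingers standing above the lid. The scene depth puts their tips at z≈42, while the reported TCP z is 1. So the reported height reads about 41 mm low, while x and y agree. I'll open and go lower while watching the force.

Emit:
apply_moves(
  series="0 0 0 0 -1; 0 0 0 0 -1; 0 0 0 0 -1; 0 0 0 0 -1; 0 0 0 0 -1",
)

```text
time: 4.0
tool_pos: [657.8, -116.2, 0.9]
tcp_rot: [-180.0, 0.0, 5.6]
ft_force: [0.3, -0.2, 0.5]
finger_gap: 60.4
grip_force: 0.0
```

Emit:
apply_moves(
  series="0 0 0 0 -1; 0 0 0 0 -1; 0 0 0 0 -1; 0 0 0 0 -1; 0 0 0.04 0 -1",
)

```text
time: 4.42
tool_pos: [660.1, -116.8, -8.5]
tcp_rot: [179.9, -0.3, 5.6]
ft_force: [0.9, -0.3, 0.2]
finger_gap: 85.4
grip_force: 0.0
```

Emit:
apply_moves(
  series="0 0 0.03 0 -1; 0 0 0.03 0 -1; 0 0 0.02 0 -1; 0 0 0.01 0 -1; 0 0 0 0 -1",
)

```text
time: 4.83
tool_pos: [656.6, -115.9, -39.9]
tcp_rot: [-179.9, 0.1, 5.6]
ft_force: [-1.0, 0.5, -0.2]
finger_gap: 85.3
grip_force: 0.0
```

Emit:
apply_moves(
  series="0 0 0.005 0 0; 0 0 0 0 1; 0 0 0 0 1; 0 0 0 0 1; 0 0 0 0 1",
  squeeze=20,
)

```text
time: 5.25
tool_pos: [658.2, -116.3, -39.2]
tcp_rot: [180.0, -0.0, 5.6]
ft_force: [-0.3, 0.3, -0.1]
finger_gap: 59.7
grip_force: 23.5
```

Emit:
apply_moves(
  series="0 0 0 0 1; 0 0 0 0 1; 0 0 0 0 1",
)

```text
time: 5.5
tool_pos: [658.2, -116.3, -39.1]
tcp_rot: [180.0, -0.0, 5.6]
ft_force: [0.7, 0.5, 0.8]
finger_gap: 59.7
grip_force: 23.7
```

Run:
```python
from bench import *
from h import *
s=snapshot("scene");cv2.imwrite("pics/s3.png",cv2.resize(s["frame"][120:260,260:400],None,fx=4,fy=4));np.savez("s3.npz",**s)
t=sense();print(t["tool_pos"],t["ft_force"],t["finger_gap"],t["grip_force"])
```

```text
[ 658.19106471 -116.27907687  -39.14901597] [ 0.9246887  -0.31427384  2.63957534] 59.79109461946322 23.72565507888794
```

View pics/s3.png

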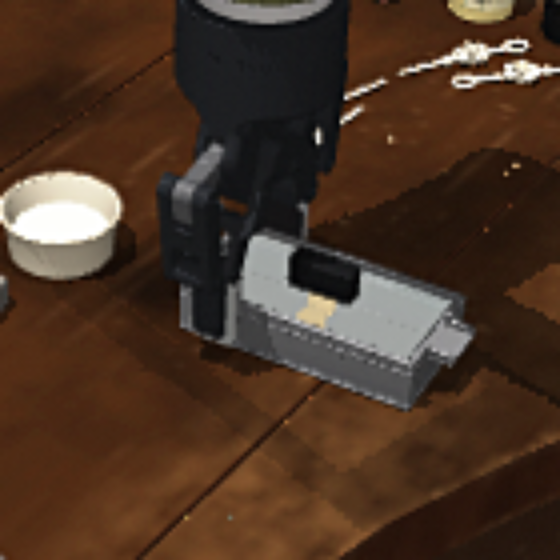

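The case is gripped near its far end at a 59.7 mm gap. I'll lift that end a little and see whether the case pivots in the pads.

Emit:
apply_moves(
  series="-0.004 0 -0.02 0 1; -0.004 0 -0.02 0 1; -0.005 0 -0.02 0 1; 0 0 0 0 1; 0 0 0 0 1",
)

```text
time: 5.97
tool_pos: [654.3, -116.8, -20.8]
tcp_rot: [180.0, -0.1, 5.6]
ft_force: [-0.4, -0.1, -2.7]
finger_gap: 59.6
grip_force: 23.2
```

```bash
cat >> h.py <<'E'
def tilt(w,box=(290,150,400,240),c=None):
    # lid/rim plane around the case: direction slope along long axis
    a,b,cc,d=box;q=w[b:d,a:cc].reshape(-1,3);q=q[~np.isnan(q[:,0])]
    ax=np.array([np.cos(np.radians(5.6)),np.sin(np.radians(5.6))])
    rel=q[:,:2]-np.array([620.5,-119.3]);s=rel@ax;t=rel@np.array([-ax[1],ax[0]])
    m=(abs(t)<21)&(s>-75)&(s<25);s=s[m];z=q[m,2]
    return [(x,len(z[(s>x)&(s<x+8)]) and np.round(np.percentile(z[(s>x)&(s<x+8)],[10,50,90]),0).tolist()) for x in range(-72,24,12)]
E
python3 - <<'E'
from bench import *
from h import *
print(tilt(cloud(np.load("s3.npz"))))
s=snapshot("scene");print(tilt(cloud(s)));t=sense();print(t["tool_pos"],t["ft_force"],t["finger_gap"])
E
```

```text
[(-72, [-1.0, 1.0, 24.0]), (-60, [4.0, 24.0, 28.0]), (-48, [25.0, 27.0, 28.0]), (-36, [25.0, 26.0, 28.0]), (-24, [26.0, 27.0, 33.0]), (-12, [26.0, 32.0, 44.0]), (0, [26.0, 34.0, 45.0]), (12, [26.0, 46.0, 105.0])]
[(-72, [-1.0, 1.0, 43.0]), (-60, [-0.0, 44.0, 46.0]), (-48, [0.0, 44.0, 46.0]), (-36, [0.0, 44.0, 46.0]), (-24, [-0.0, 45.0, 60.0]), (-12, [0.0, 46.0, 62.0]), (0, [1.0, 47.0, 63.0]), (12, [1.0, 93.0, 121.0])]
[ 653.98161219 -116.6762939   -21.31369752] [ 0.33348825 -0.1761259  -2.89513237] 59.37909925930702
```

The case came up flat, so the 20 N pads hold it rigidly. I'll ease the grip with an opening target near 60 mm so it pivots lip end down, with the bench close beneath it.

Emit:
apply_moves(
  series="0 0 0 0 -0.3; 0 0 0 0 -0.3; 0 0 0 0 -0.3",
)

```text
time: 6.27
tool_pos: [653.6, -116.5, -22.0]
tcp_rot: [-180.0, 0.0, 5.6]
ft_force: [-0.9, 0.6, -4.1]
finger_gap: 59.8
grip_force: 23.2
```

Emit:
apply_moves(
  series="0 0 0 0 -0.36; 0 0 0 0 -0.36; 0 0 0 0 -0.36",
)

```text
time: 6.52
tool_pos: [653.8, -116.6, -21.8]
tcp_rot: [-180.0, 0.0, 5.6]
ft_force: [0.1, -0.5, -3.8]
finger_gap: 59.7
grip_force: 23.2
```

Emit:
apply_moves(
  series="0 0 0 0 -0.38; 0 0 0 0 -0.38; 0 0 0 0 -0.38",
)

```text
time: 6.77
tool_pos: [653.9, -116.6, -21.6]
tcp_rot: [-180.0, 0.0, 5.6]
ft_force: [0.1, 0.4, -2.6]
finger_gap: 59.2
grip_force: 23.2
```

Run:
```python
from bench import *
from h import *
s=snapshot("scene");print(tilt(cloud(s)));t=sense();print(t["tool_pos"],t["ft_force"],t["finger_gap"],t["grip_force"])
```

```text
[(-72, [-1.0, 25.0, 42.0]), (-60, [-1.0, 42.0, 44.0]), (-48, [-0.0, 43.0, 45.0]), (-36, [0.0, 44.0, 45.0]), (-24, [1.0, 45.0, 60.0]), (-12, [0.0, 47.0, 62.0]), (0, [1.0, 47.0, 62.0]), (12, [1.0, 92.0, 121.0])]
[ 653.88409601 -116.6138775   -21.62200709] [ 0.04892067 -0.56111456 -2.58849847] 59.564557753390275 23.227580934762955
```

Emit:
apply_moves(
  series="0 0 0 0 -0.39; 0 0 0 0 -0.39; 0 0 0 0 -0.39",
)

```text
time: 7.07
tool_pos: [653.9, -116.6, -21.6]
tcp_rot: [-180.0, 0.0, 5.6]
ft_force: [0.2, -0.1, -3.8]
finger_gap: 59.2
grip_force: 23.2
```

Emit:
apply_moves(
  series="0 0 0 0 -0.395; 0 0 0 0 -0.395; 0 0 0 0 -0.395",
)

```text
time: 7.32
tool_pos: [653.9, -116.6, -21.6]
tcp_rot: [-180.0, 0.0, 5.6]
ft_force: [-0.7, 0.7, -3.0]
finger_gap: 59.6
grip_force: 21.6
```

Emit:
apply_moves(
  series="0 0 0 0 -0.4; 0 0 0 0 -0.4; 0 0 0 0 -0.4",
)

```text
time: 7.57
tool_pos: [653.9, -116.6, -21.6]
tcp_rot: [-180.0, 0.0, 5.6]
ft_force: [-0.8, 0.0, -3.1]
finger_gap: 59.8
grip_force: 10.9
```

Run:
```python
from bench import *
from h import *
s=snapshot("scene");print(tilt(cloud(s)));t=sense();print(t["tool_pos"],t["ft_force"],t["finger_gap"],t["grip_force"])
```

```text
[(-72, [-1.0, 25.0, 42.0]), (-60, [-0.0, 43.0, 45.0]), (-48, [0.0, 43.0, 45.0]), (-36, [1.0, 43.0, 45.0]), (-24, [-0.0, 45.0, 60.0]), (-12, [1.0, 46.0, 63.0]), (0, [0.0, 46.0, 62.0]), (12, [0.0, 60.0, 119.0])]
[ 653.89755698 -116.6209951   -21.59577115] [ 0.94443511  0.37680286 -3.39743067] 59.71094649626478 10.902307704091072
```

The grip force now falls with the target, to 10.9 N at -0.40. I'll keep easing.

Emit:
apply_moves(
  series="0 0 0 0 -0.4015; 0 0 0 0 -0.4015; 0 0 0 0 -0.4015",
)

```text
time: 7.87
tool_pos: [653.9, -116.6, -21.5]
tcp_rot: [180.0, 0.0, 5.6]
ft_force: [-0.4, 1.1, -1.5]
finger_gap: 59.9
grip_force: 7.5
```

```bash
cat > q.py <<'E'
from bench import *
from h import *
s=snapshot("scene");print([(a,b[1:] if b else b) for a,b in tilt(cloud(s))]);t=sense();print(t["time"],t["tool_pos"].round(1),t["ft_force"].round(1),t["finger_gap"],t["grip_force"])
E
python3 q.py
```

```text
[(-72, [2.0, 23.0]), (-60, [27.0, 29.0]), (-48, [29.0, 31.0]), (-36, [32.0, 33.0]), (-24, [35.0, 51.0]), (-12, [43.0, 54.0]), (0, [45.0, 56.0]), (12, [43.0, 121.0])]
7.9167 [ 653.9 -116.6  -21.5] [-0.5 -0.8 -1.5] 59.87973833132507 7.53626961261034
```

Emit:
apply_moves(
  series="0 0 0 0 -0.4025; 0 0 0 0 -0.4025; 0 0 0 0 -0.4025",
)

```text
time: 8.17
tool_pos: [653.9, -116.6, -21.5]
tcp_rot: [180.0, -0.0, 5.6]
ft_force: [-1.4, 0.3, -1.6]
finger_gap: 59.8
grip_force: 5.4
```

```bash
python3 q.py
```

```text
[(-72, [2.0, 23.0]), (-60, [27.0, 29.0]), (-48, [29.0, 31.0]), (-36, [32.0, 33.0]), (-24, [36.0, 52.0]), (-12, [42.0, 54.0]), (0, [41.0, 56.0]), (12, [90.0, 120.0])]
8.2167 [ 653.9 -116.6  -21.5] [-0.1 -0.8 -1.4] 60.099127033971484 5.42042188346386
```

It pivoted to about 11° with the lip edge resting on the bench. I'll raise further along the arc to about 31°.

Emit:
apply_moves(
  series="-0.008 0 -0.0165 0 -0.402; -0.01 0 -0.0165 0 -0.402; -0.012 0 -0.0165 0 -0.402; 0 0 0 0 -0.402; 0 0 0 0 -0.402",
)

```text
time: 8.63
tool_pos: [645.6, -117.8, -5.6]
tcp_rot: [180.0, -0.1, 5.6]
ft_force: [1.2, -0.4, -0.3]
finger_gap: 60.0
grip_force: 5.5
```

```bash
python3 q.py
```

```text
[(-72, [20.0, 27.0]), (-60, [29.0, 31.0]), (-48, [34.0, 35.0]), (-36, [39.0, 56.0]), (-24, [48.0, 61.0]), (-12, [49.0, 65.0]), (0, [51.0, 53.0]), (12, [55.0, 57.0])]
8.6833 [ 645.7 -117.8   -5.8] [2.9 0.  0.2] 59.79582888164902 5.555495135486126
```

Emit:
apply_moves(
  series="-0.013 0 -0.0165 0 -0.402; -0.013 0 -0.0165 0 -0.402; -0.014 0 -0.0165 0 -0.402; 0 0 0 0 -0.402; 0 0 0 0 -0.402",
)

```text
time: 9.1
tool_pos: [633.0, -118.9, 8.8]
tcp_rot: [180.0, -0.0, 5.6]
ft_force: [0.4, -0.1, -1.1]
finger_gap: 60.0
grip_force: 5.5
```

```bash
python3 q.py
python3 - <<'E'
from bench import *
import cv2
s=snapshot("scene");cv2.imwrite("pics/s4.png",cv2.resize(s["frame"][100:250,260:400],None,fx=4,fy=4))
E
```

```text
[(-72, [25.0, 29.0]), (-60, [33.0, 36.0]), (-48, [41.0, 60.0]), (-36, [52.0, 67.0]), (-24, [56.0, 73.0]), (-12, [60.0, 63.0]), (0, [66.0, 69.0]), (12, [2.0, 75.0])]
9.15 [ 633.2 -118.8    8.6] [ 1.6  0.2 -0.2] 60.01884829639609 5.487660281360149
```

View pics/s4.png

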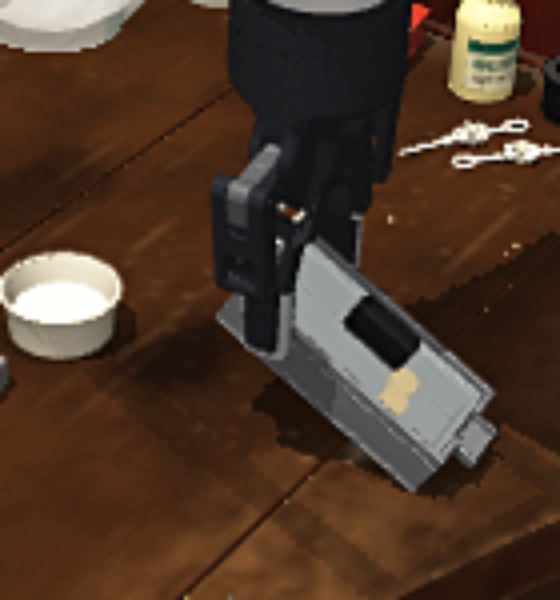

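Tipped about 30° (crop), with the brass already moving towards the lip at (400,390). I'll tighten the grip, lift the case clear while tipped, and wait for the blanks to gather.

Emit:
apply_moves(
  series="0 0 0 0 1; 0 0 0 0 1; 0 0 0 0 1; 0 0 -0.03 0 1; 0 0 -0.03 0 1",
  squeeze=40,
)

```text
time: 9.62
tool_pos: [631.6, -118.2, 25.2]
tcp_rot: [-179.9, 0.2, 5.6]
ft_force: [0.6, -0.1, -1.9]
finger_gap: 59.1
grip_force: 44.5
```

Emit:
apply_moves(
  series="0 0 0 0 1; 0 0 0 0 1; 0 0 0 0 1; 0 0 0 0 1; 0 0 0 0 1",
)

```text
time: 10.03
tool_pos: [632.5, -118.5, 25.5]
tcp_rot: [-180.0, 0.1, 5.6]
ft_force: [-0.4, 0.4, -3.0]
finger_gap: 59.1
grip_force: 44.7
```

Emit:
apply_moves(
  series="0 0 0 0 1; 0 0 0 0 1; 0 0 0 0 1; 0 0 0 0 1; 0 0 0 0 1",
)

```text
time: 10.45
tool_pos: [633.0, -118.6, 26.1]
tcp_rot: [-180.0, 0.0, 5.6]
ft_force: [-0.6, -1.5, -3.0]
finger_gap: 59.4
grip_force: 44.7
```

Emit:
apply_moves(
  series="0 0 0 0 1; 0 0 0 0 1; 0 0 0 0 1; 0 0 0 0 1; 0 0 0 0 1",
)

```text
time: 10.87
tool_pos: [633.0, -118.7, 26.1]
tcp_rot: [-180.0, -0.0, 5.6]
ft_force: [-0.9, 0.7, -2.1]
finger_gap: 59.3
grip_force: 44.7
```

Emit:
apply_moves(
  series="0 0 0 0 1; 0 0 0 0 1; 0 0 0 0 1; 0 0 0 0 1; 0 0 0 0 1",
)

```text
time: 11.28
tool_pos: [633.0, -118.6, 26.1]
tcp_rot: [180.0, 0.0, 5.6]
ft_force: [-0.4, -0.8, -2.2]
finger_gap: 58.9
grip_force: 44.7
```

```bash
python3 q.py
python3 - <<'E'
from bench import *
import cv2
s=snapshot("scene");cv2.imwrite("pics/s5.png",cv2.resize(s["frame"][100:250,260:400],None,fx=4,fy=4))
E
```

```text
[(-72, [38.0, 46.0]), (-60, [49.0, 52.0]), (-48, [57.0, 77.0]), (-36, [65.0, 84.0]), (-24, [71.0, 89.0]), (-12, [76.0, 80.0]), (0, [83.0, 86.0]), (12, [2.0, 92.0])]
11.3333 [ 633.  -118.6   26.1] [ 0.4  0.1 -3.4] 59.20972740575504 44.66181367635727
```

View pics/s5.png

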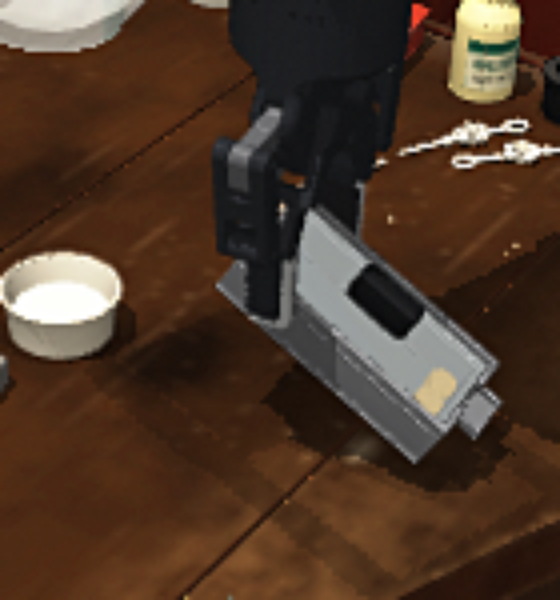

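The brass now sits at the lip end wall (crop 435,390). I'll lower until the lip edge touches, ease the grip, and come back along the arc until the case is flat.

Emit:
apply_moves(
  series="0 0 0.03 0 1; 0 0 0.025 0 1; 0 0 0 0 1; 0 0 0 0 -0.402; 0 0 0 0 -0.402",
  squeeze=20,
)

```text
time: 11.8
tool_pos: [632.4, -118.5, 9.0]
tcp_rot: [-180.0, 0.1, 5.6]
ft_force: [-0.6, -0.5, -2.5]
finger_gap: 60.0
grip_force: 6.3
```

Emit:
apply_moves(
  series="0 0 0 0 -0.402; 0.014 0 0.0165 0 -0.402; 0.013 0 0.0165 0 -0.402; 0.013 0 0.0165 0 -0.402; 0 0 0 0 -0.402",
)

```text
time: 12.22
tool_pos: [645.3, -117.3, -6.5]
tcp_rot: [-180.0, 0.0, 5.6]
ft_force: [1.0, -0.1, -1.5]
finger_gap: 60.1
grip_force: 6.1
```

```bash
python3 q.py
```

```text
[(-72, [21.0, 27.0]), (-60, [29.0, 31.0]), (-48, [34.0, 35.0]), (-36, [38.0, 55.0]), (-24, [47.0, 60.0]), (-12, [48.0, 64.0]), (0, [49.0, 52.0]), (12, [53.0, 55.0])]
12.2667 [ 645.2 -117.3   -6.1] [-0.7 -0.1 -1.9] 59.75146706526287 6.014916077256203
```

Emit:
apply_moves(
  series="0.012 0 0.0165 0 -0.402; 0.01 0 0.0165 0 -0.402; 0.008 0 0.0165 0 -0.402; 0 0 0 0 -0.402; 0 0 0 0 -0.402",
)

```text
time: 12.68
tool_pos: [653.6, -116.5, -20.8]
tcp_rot: [-180.0, 0.1, 5.6]
ft_force: [-0.4, 0.6, -2.9]
finger_gap: 60.2
grip_force: 5.8
```

```bash
python3 q.py
```

```text
[(-72, [19.0, 25.0]), (-60, [28.0, 29.0]), (-48, [29.0, 31.0]), (-36, [32.0, 33.0]), (-24, [36.0, 51.0]), (-12, [43.0, 54.0]), (0, [40.0, 54.0]), (12, [40.0, 122.0])]
12.7333 [ 653.6 -116.5  -20.6] [-0.3 -0.7 -1.9] 59.98657624873251 5.837403349578381
```

Emit:
apply_moves(
  series="0.005 0 0.02 0 -0.402; 0.004 0 0.02 0 -0.402; 0.004 0 0.02 0 -0.402; 0 0 0 0 -0.402; 0 0 0 0 -0.402",
)

```text
time: 13.15
tool_pos: [657.6, -116.1, -38.8]
tcp_rot: [-180.0, 0.0, 5.6]
ft_force: [1.4, 0.3, -2.0]
finger_gap: 60.0
grip_force: 6.0
```

```bash
python3 q.py
```

```text
[(-72, [2.0, 25.0]), (-60, [27.0, 28.0]), (-48, [26.0, 28.0]), (-36, [26.0, 27.0]), (-24, [27.0, 42.0]), (-12, [34.0, 44.0]), (0, [32.0, 44.0]), (12, [96.0, 106.0])]
13.2 [ 657.4 -116.1  -38.8] [ 0.  -0.7 -2.5] 60.13440796869858 6.0103365406394005
```

Emit:
apply_moves(
  series="0 0 0 0 -1; 0 0 0 0 -1; 0 0 0 0 -1; 0 0 0 0 -1; 0 0 0 0 -1",
)

```text
time: 13.62
tool_pos: [657.8, -116.3, -38.0]
tcp_rot: [180.0, -0.0, 5.6]
ft_force: [0.1, -0.3, 0.7]
finger_gap: 85.4
grip_force: 0.0
```

Emit:
apply_moves(
  series="0 0 -0.05 0 -1; 0 0 -0.1 0 -1; 0 0 -0.1 0 -1; 0 0 -0.1 0 -1; 0 0 0 0 -1",
)

```text
time: 14.03
tool_pos: [662.9, -117.5, 76.9]
tcp_rot: [179.8, -0.7, 5.6]
ft_force: [1.1, -0.3, 1.8]
finger_gap: 85.8
grip_force: 0.0
```

Run:
```python
from bench import *
from h import *
t=sense();print(t["tool_pos"],t["tcp_rot"],t["finger_gap"])
s=snapshot("scene");w=cloud(s);np.savez("s6.npz",**s)
cv2.imwrite("pics/s6.png",cv2.resize(s["frame"][140:260,280:400],None,fx=5,fy=5))
ok=~np.isnan(w[...,0]);
m=ok&(abs(w[...,0]-615)<90)&(abs(w[...,1]+120)<60)
q=w[m]; 
for lo,hi in((21,33),(38,48)):
    t=q[(q[:,2]>lo)&(q[:,2]<hi)];r=cv2.minAreaRect(t[:,:2].astype(np.float32));print(len(t),t.mean(0).round(1),r)
```

```text
[ 662.9087672  -117.51770281   76.89120242] [179.75406936  -0.67948681   5.60584445] 85.77882375551923
1389 [ 613.  -115.4   26.3] ((613.5512084960938, -119.54156494140625), (132.80125427246094, 65.26168823242188), 5.32754373550415)
107 [ 616.5 -116.9   42.8] ((617.9537353515625, -117.29082489013672), (34.05712127685547, 14.241445541381836), 3.8763070106506348)
```

View pics/s6.png

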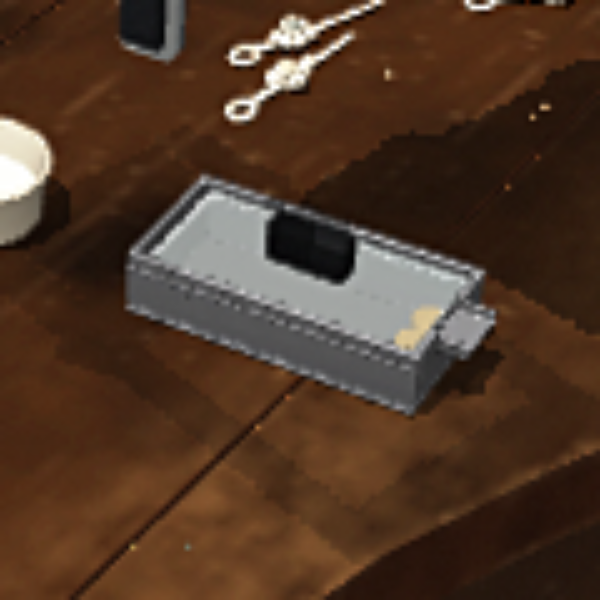

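The case is flat and the lid is on. Two blanks show at the lip end wall (crop 410–430, 310–340). I'll move the arm aside so the top camera can confirm the third before the lid comes off.

Emit:
apply_moves(
  series="0 -0.13 0 0 -1; 0 -0.13 0 0 -1; 0 -0.13 0 0 -1; 0 -0.13 0 0 -1; 0 -0.13 0 0 -1",
)

```text
time: 14.5
tool_pos: [637.9, 79.4, 67.0]
tcp_rot: [-180.0, 0.0, 5.6]
ft_force: [0.4, -0.1, 0.3]
finger_gap: 85.1
grip_force: 0.0
```

Emit:
apply_moves(
  series="0 0 0 0 -1; 0 0 0 0 -1",
)

```text
time: 14.67
tool_pos: [638.0, 80.3, 66.8]
tcp_rot: [-180.0, 0.0, 5.8]
ft_force: [1.1, -0.6, 0.1]
finger_gap: 85.3
grip_force: 0.0
```

Run:
```python
from bench import *
from h import *
t=sense();print(t["tool_pos"],t["tcp_rot"],t["finger_gap"])
s=snapshot("top");w=cloud(s)
cv2.imwrite("pics/t6.png",cv2.resize(s["frame"][165:265,340:420],None,fx=6,fy=6,interpolation=cv2.INTER_CUBIC))
ok=~np.isnan(w[...,0]);
m=ok&(abs(w[...,0]-615)<90)&(abs(w[...,1]+120)<60)
q=w[m]; 
for lo,hi in((21,33),(38,48)):
    t=q[(q[:,2]>lo)&(q[:,2]<hi)];r=cv2.minAreaRect(t[:,:2].astype(np.float32));print(len(t),t.mean(0).round(1),r)
```

```text
[637.98352205  80.26337764  66.83729734] [-1.79993469e+02  3.65976623e-02  5.83286957e+00] 85.30206088658916
1593 [ 616.  -119.8   24.9] ((612.9060668945312, -120.06265258789062), (132.8938751220703, 60.31058120727539), 5.383890628814697)
100 [ 616.1 -119.5   42.1] ((616.5723266601562, -119.97425842285156), (32.651798248291016, 12.09511947631836), 3.5363104343414307)
```

View pics/t6.png

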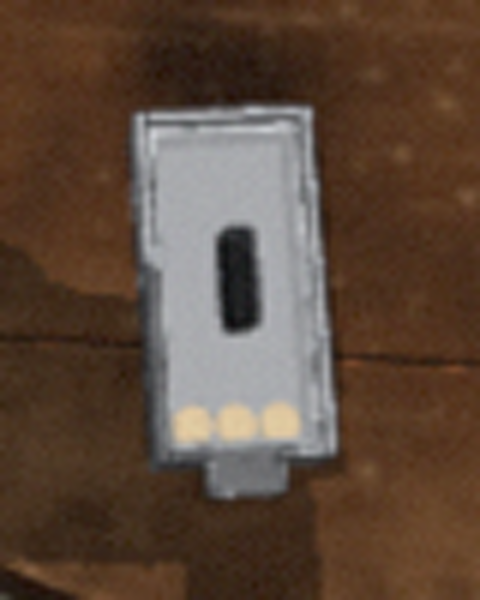

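All three blanks lie in a row at the lip end (crop 192/237/280, 422) and the bar is at crop (238,278). Now to the bar.

Emit:
apply_moves(
  series="-0.0267 0.1307 0 0 -1; -0.0267 0.1307 0 0 -1; -0.0267 0.1307 0 0 -1; -0.0267 0.1307 0 0 -1; -0.0267 0.1307 0 0 -1",
)

```text
time: 15.13
tool_pos: [617.1, -124.8, 67.0]
tcp_rot: [180.0, 0.0, 5.5]
ft_force: [0.4, -0.3, 0.4]
finger_gap: 85.2
grip_force: 0.0
```

Emit:
apply_moves(
  series="0 0 0 0 -1; 0 0 0.08 0 -1; 0 0 0.08 0 -1; 0 0 0 0 -1; 0 0 0 0 -1",
)

```text
time: 15.55
tool_pos: [615.8, -121.9, 17.2]
tcp_rot: [-179.9, 0.2, 5.5]
ft_force: [0.2, 0.4, 0.2]
finger_gap: 85.6
grip_force: 0.0
```

Run:
```python
from bench import *
t=sense();print(t["tool_pos"],t["tcp_rot"],t["finger_gap"],t["ft_force"])
```

```text
[ 615.84149753 -121.94961214   17.18728571] [-179.9189819     0.24117829    5.50459364] 85.60477370532494 [0.23462682 0.35068097 0.17819569]
```

Emit:
apply_moves(
  series="0.004 -0.0105 0 0 -1; 0 0 0.04 0 -1; 0 0 0.03 0 -1; 0 0 0.017 0 -1; 0 0 0 0 -1",
)

```text
time: 15.97
tool_pos: [617.5, -117.3, -9.2]
tcp_rot: [-179.9, 0.2, 5.6]
ft_force: [0.3, 0.1, -0.6]
finger_gap: 85.3
grip_force: 0.0
```

Emit:
apply_moves(
  series="0 0 0 0 0; 0 0 0 0 0.5; 0 0 0 0 0.5; 0 0 0 0 0.5; 0 0 0 0 0.5",
  squeeze=20,
)

```text
time: 16.38
tool_pos: [619.3, -118.0, -6.8]
tcp_rot: [180.0, -0.0, 5.6]
ft_force: [-0.2, 0.1, 0.2]
finger_gap: 25.6
grip_force: 0.0
```

Emit:
apply_moves(
  series="0 0 0 0 0.6; 0 0 0 0 0.7; 0 0 0 0 1; 0 0 0 0 1; 0 0 0 0 1",
)

```text
time: 16.8
tool_pos: [619.1, -118.2, -6.9]
tcp_rot: [180.0, -0.0, 5.6]
ft_force: [0.1, -1.5, 3.1]
finger_gap: 11.2
grip_force: 22.3
```

Emit:
apply_moves(
  series="0 0 -0.01 0 1; 0 0 -0.02 0 1; 0 0 -0.03 0 1; 0 0 -0.05 0 1; 0 0 -0.07 0 1",
)

```text
time: 17.22
tool_pos: [617.4, -117.3, 46.2]
tcp_rot: [-179.9, 0.2, 5.6]
ft_force: [-0.0, -0.5, -0.5]
finger_gap: 11.3
grip_force: 22.0
```

Emit:
apply_moves(
  series="0 0 0 0 1; 0 0 0 0 1; 0 0 0 0 1",
)

```text
time: 17.47
tool_pos: [618.8, -117.8, 46.8]
tcp_rot: [-180.0, -0.0, 5.6]
ft_force: [0.1, 1.3, -0.1]
finger_gap: 11.1
grip_force: 22.0
```

Run:
```python
from bench import *
from h import *
t=sense();print(t["tool_pos"],t["tcp_rot"],t["finger_gap"],t["ft_force"])
s=snapshot("scene");cv2.imwrite("pics/s7.png",cv2.resize(s["frame"][120:260,260:400],None,fx=4,fy=4))
```

```text
[ 618.84153789 -117.81756128   46.79045497] [-1.79997958e+02 -7.97952962e-03  5.60993097e+00] 11.074897627480967 [ 0.05939702  1.25501661 -0.10056694]
```

View pics/s7.png

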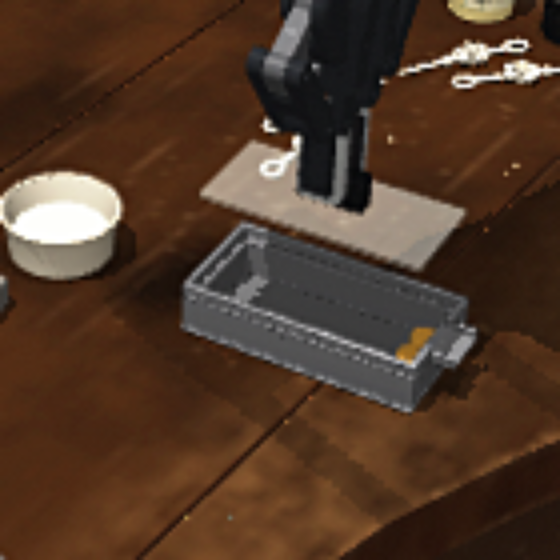

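The lid hangs level from the bar and the blanks stay at the lip end (crop 415,343). I'll carry it 100 mm to the left and set it down.

Emit:
apply_moves(
  series="0 -0.06 0 0 1; 0 -0.11 0 0 1; 0 -0.11 0 0 1; 0 -0.055 0 0 1; 0 0 0 0 1",
)

```text
time: 17.93
tool_pos: [607.4, -14.1, 45.1]
tcp_rot: [-179.9, 0.2, 5.8]
ft_force: [-0.6, -0.6, -0.8]
finger_gap: 11.2
grip_force: 22.0
```

Emit:
apply_moves(
  series="0 0 0 0 1; 0 0 0.1 0 1; 0 0 0.08 0 1; 0 0 0.04 0 1; 0 0 0 0 1",
)

```text
time: 18.35
tool_pos: [605.3, -18.6, -23.6]
tcp_rot: [-179.9, 0.4, 5.5]
ft_force: [0.2, 0.3, -0.8]
finger_gap: 10.8
grip_force: 22.0
```

Emit:
apply_moves(
  series="0 0 0 0 1; 0 0 0.015 0 1; 0 0 0.01 0 1; 0 0 0 0 1; 0 0 0 0 1",
)

```text
time: 18.77
tool_pos: [609.6, -18.0, -26.0]
tcp_rot: [180.0, -0.1, 5.6]
ft_force: [-0.4, 0.4, -0.0]
finger_gap: 11.7
grip_force: 22.0
```

Run:
```python
from bench import *
from h import *
t=sense();print(t["tool_pos"],t["tcp_rot"],t["finger_gap"],t["ft_force"])
s=snapshot("scene");w=cloud(s);q=w[120:280,200:400].reshape(-1,3);q=q[(q[:,0]>550)&(q[:,0]<570)&(abs(q[:,1]+25)<15)]
q2=w[120:280,200:400].reshape(-1,3);q2=q2[(q2[:,0]>635)&(q2[:,0]<660)&(abs(q2[:,1]+18)<18)]
print(np.percentile(q[:,2],[10,50,90]) if len(q) else 0,np.percentile(q2[:,2],[10,50,90]))
```

```text
[609.60014277 -18.00716067 -26.01156233] [ 1.79988297e+02 -5.40626832e-02  5.60338627e+00] 11.654993001708073 [-0.43166497  0.44596513 -0.006579  ]
[  1.12136976   8.81508269 233.40964938] [6.11174223 7.4327763  8.89183928]
```

Emit:
apply_moves(
  series="0 0 0.005 0 1; 0 0 0 0 1; 0 0 0.003 0 1; 0 0 0 0 1; 0 0 0 0 1",
)

```text
time: 19.23
tool_pos: [609.3, -17.9, -28.9]
tcp_rot: [180.0, -0.0, 5.6]
ft_force: [-0.6, 0.7, 0.8]
finger_gap: 11.3
grip_force: 22.2
```

Emit:
apply_moves(
  series="0 0 0.001 0 1; 0 0 0 0 1; 0 0 0 0 0.6; 0 0 0 0 0.5; 0 0 0 0 0",
)

```text
time: 19.65
tool_pos: [608.9, -17.9, -29.7]
tcp_rot: [-180.0, 0.0, 5.6]
ft_force: [-0.3, -0.2, 0.4]
finger_gap: 32.1
grip_force: 0.0
```

Emit:
apply_moves(
  series="0 0 0 0 0; 0 0 0 0 0; 0 0 -0.03 0 0; 0 0 -0.06 0 0; 0 0 -0.1 0 0",
)

```text
time: 20.07
tool_pos: [606.0, -17.6, 25.1]
tcp_rot: [-179.9, 0.4, 5.6]
ft_force: [0.1, -0.9, -0.3]
finger_gap: 43.0
grip_force: 0.0
```

Emit:
apply_moves(
  series="0 0 -0.1 0 0; 0 -0.1 -0.05 0 0; 0 -0.13 0 0 0; 0 -0.13 0 0 0; 0 0 0 0 0",
)

```text
time: 20.48
tool_pos: [598.2, 96.0, 74.2]
tcp_rot: [-179.8, -0.1, 5.8]
ft_force: [0.2, -0.1, -0.3]
finger_gap: 42.8
grip_force: 0.0
```

Run:
```python
from bench import *
from h import *
t=sense();print(t["time"],t["tool_pos"],t["ft_force"])
s=snapshot("scene");w=cloud(s);cv2.imwrite("pics/s8.png",cv2.resize(s["frame"][110:320,210:400],None,fx=2.8,fy=2.8))
for x in(565,590,640,655):
    q=w[120:320,200:400].reshape(-1,3);q=q[(abs(q[:,0]-x)<8)&(abs(q[:,1]+18)<18)];print(x,np.percentile(q[:,2],[10,50,90]))
```

```text
20.4833 [598.18080133  95.96431245  74.18546033] [ 0.18447227 -0.13258172 -0.33900911]
565 [3.2433158  4.56797595 5.87518933]
590 [ 3.63364485  5.28695289 21.12675291]
640 [3.2146027  4.690348   6.23531274]
655 [2.99486688 4.55141013 5.93172472]
```

View pics/s8.png

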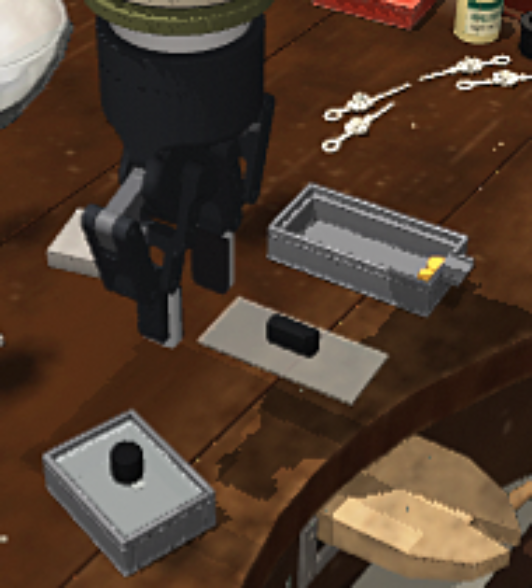

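The lid lies flat and upright beside the case (bar at crop 293,335), with its top at about 4.6 mm along its length. The blanks are still at the lip end and the short case hasn't moved.

Emit:
apply_moves(
  series="0 0 -0.05 0 0; 0 0 0 0 0; 0 0 0 0 0; 0 0 0 0 0",
)

```text
time: 20.87
tool_pos: [598.8, 88.7, 87.5]
tcp_rot: [180.0, -0.0, 5.5]
ft_force: [0.3, -1.2, -0.2]
finger_gap: 43.0
grip_force: 0.0
```

```bash
python3 -c "
from bench import *
print(hand_in())"
```

```text
the job is handed in; nothing more can be done
None
```

Handed in at about 21 s: the case was tipped about 30° (gripped near its far end, since the tool can't tilt) and set back flat with all three blanks at the lip end, the lid lies flat and upright beside it, and the short case was left alone.

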